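# Crank the meter lift up to its stop

## Robot

A 6-joint arm with a two-finger parallel gripper is mounted at the origin on a cart in front of the work surface, level with it; the furniture and walls round the work are solid. World frame = base frame: x ahead of the robot, y to its left, z up, the work surface at z = 0. Lengths are in mm, angles in degrees, forces in N, time in s.
With the tool pointing down it reaches from about 300 to 850 mm from the base axis. Payload 4.2 kg.
Tool frame: the origin (TCP) lies at the very end of the fingers, on their centre line; the grasp point (between the pads) lies 19 mm behind it; z points along the fingers, y is the line along which they close (so a half turn about z gives the same grasp; the last joint's range is limited). The gripper opens to 91 mm and grips with 3 to 60 N. Pads are 32 mm wide; open, the fingers measure 118 mm over their backs; the gripper's body (76 mm by 178 mm) begins 60 mm behind the grasp point.
Start: joints at [73.682, 18.312, 89.639, -0, 72.044, -1.146], TCP at [150.489, 554.974, 213.976] pointing down, gripper open.
Joint ranges: [-177.97, 177.97], [-48.28, 115.42], [12.27, 149.76], [-77.06, 257.06], [2.81, 150.46], [-146.56, 146.56]. Speed limits (degrees/s): [147.25, 147.25, 180, 180, 180, 180].

## Interface

Orientations are given as [roll, pitch, yaw] about the fixed x, y, z axes, in that order (R = Rz(yaw) Ry(pitch) Rx(roll)).
In Python, from workcell import * gives the robot as it stands.
- The arm moves only by the tool move_arm, never from a script. Its argument "motion" is a list of rows, each a list of 3 entries, a list of its own where there are three numbers: the finger opening in mm, from 0 to 91.2, then the shift along the world's x, y, z in units of 25 mm (1.0 is 25 mm), then the turn, a rotation vector about the world's x, y, z in units of 4 degrees (1.0 is 4 degrees). In form: [[grip, [x, y, z], [ax, ay, az]], ...]. A call has 1 to 20 rows; each row shifts and turns the commanded pose from where the row before left it; what a row does not reach is not made up. A row lasts 1/12 s, in which the tool goes at most 41.7 mm and 7.16 degrees, less where a joint would pass 70% of its speed; a pose out of reach is approached as far as the arm can. A call with a number of a shift or a turn outside -1 to 1 is refused whole. A call with a gripper value outside its range is refused whole. The fingers move at their own pace and stop on an object; "grip_force" is the grip in N (left out, the last holds). Time passes only in rows, so rows that do not move let the fingers close. It gives the time, the measured TCP pose, the force, the opening and the grip force at its end, in the units of the state.
- state(): the state, without advancing time (a new reading comes with each control period).
- grab_frame(name): name is "scene" or "top"; returns the picture (420x560x3 uint8, blue, green, red); there is no depth.
- camera_info(name): a dict with "fx", "fy", "cx", "cy" (pixels), "rvec" (rotation vector, rad) and "tvec" (3), from world to camera coordinates, as OpenCV has them. Camera axes: x right, y down, z forward; pixel columns grow to the right and rows downward; lengths in mm; the calibration is good to about 2 mm. A picture is of the moment at which its call begins. camera_info takes no time and is no camera call.
- job_done(): hands the job in; it is judged then, once.
The state is a dict: "time_s": time; "qpos": joint angles; "qvel": joint speeds; "effort": joint torques, N m; "ee_pos": TCP position; "ee_rot": TCP orientation; "force": force on the tool from outside, world axes, zero at the start; "torque": the same for the moment, N m; "gripper_width": finger opening in mm; "gripper_force": force on a finger pad.
Only numpy, scipy, OpenCV 4.12 (cv2) and the standard library are available. Lean on these libraries where they do the work, as an engineer would, in place of code of your own. Each camera call takes 0.05 s, during which the arm holds its last target. There are 200 camera calls.

## Task

Set the loose steel crank (carry it by its square hub) fully home on the square shaft end of the small instrument lift, then wind it clockwise, turn after turn (it has a spinning red grip for that), until the platform with the yellow meter is all the way up against its stop; feel for the stop and do not force it. Leave the crank seated on the shaft, let go of it, and do not disturb the other things on the desk.

Things in the scene. Friction and masses are not known exactly. Their poses are not given: they have to be found in the camera images.
- crank: Loose counterweighted steel crank, 0.35 kg, standing upright on its hub on the desk. Origin: centre of the hub's underside; z up the hub's axis, x along the unbent arm to the red grip. Arm 14 mm wide, 26 to 36 mm above the origin, from x = -48 to +66 mm; round counterweight, 26 mm across, 18 to 38 mm above the origin, at x = -46 mm. Balances within 4 mm of the hub's axis
- crank_hub (a point): On the hub's axis 24 mm above the crank's underside, with the crank's axes: where to hold it. The hub is a 36 x 36 mm square block, 36 mm high, flat sides parallel to the crank's x and y; grasp it across y (the arm runs along x). From its underside a square hole, 20 mm wide with a 1 mm chamfer, sides parallel to the hub's, goes 23 mm up
- crank_grip (a point): Middle of the crank's upright red grip, on its axis, 57 mm above the crank's underside, 60 mm from the hub's axis; has the arm's axes. The grip is 20 mm across, from 39 to 78 mm above the crank's underside, and spins freely about its own upright axis, so that a gripper can hold it while going round without turning itself
- lever (a joint): Bend of the crank's sprung arm against its hub, rad, noisy: 0 unloaded, positive when the grip is pushed clockwise (seen from above) against a load. The arm turns about the hub's axis on a torsion spring of 8 N m/rad: 10 N across the arm at the red grip bends it 0.075 rad (4.5 mm at the grip). It is overloaded beyond 0.16 rad (21 N) either way
- stage: The instrument lift, fixed to the desk: grey base, blue gearbox, two steel columns. Origin on the desk right below the shaft's axis; z up. Gearbox 64 x 64 mm, 62 mm high, about the shaft. The base runs along the lift's +x to the platform (110 x 200 mm, yellow meter fixed on it), whose near edge is 170 mm from the shaft; meter and columns stay below 170 mm height
- shaft_foot (a point): Foot of the shaft end, on its upright axis, on the round steel collar (42 mm across), 66 mm above the desk: a crank that is fully home has its underside here. The shaft takes about 0.18 N m to turn (3 N at the red grip), stays where it is left, and does not turn under a crank that is pressed with less than 10 N and twisted on top of it
- shaft_tip (a point): Tip of the shaft end, 18.5 mm above its foot: an 18 x 18 mm steel square, 14 mm high, its top 4.5 mm more tapering to 14.4 x 14.4 mm. It stands at any turning angle, not given (these points do not turn with it). It goes fully into the socket at any of the four quarter turns, within about 5 degrees of square; otherwise the crank stays up on the tip, or on the taper, where it can carry the shaft along
- lift (a joint): Height of the platform, m, up positive, noisy. Starts between about 4 and 15 mm; meets the rubber stop at 36 mm. Turning the shaft clockwise seen from above raises it 10 mm a turn; only the crank can drive it. The stop is firm: once it is met the shaft turns no further and only the crank's sprung arm bends
- tape_b: Bystander: roll of pale tape lying flat, 100 mm across, 25 mm high; origin under its centre
- can_0: Bystander: small white can with blue lid, 40 mm across, 55 mm high; origin under its centre
- usb_stick: Bystander: dark memory stick lying flat, 18 x 50 x 8 mm; origin under its centre
- screwdriver_b: Bystander: blue-handled screwdriver lying flat, 170 mm long; origin under its middle
- pc_tower: Fixed black computer tower at the right of the desk, 441 mm along x, 181 mm along y, 425 mm high; origin under its centre. The arm must swing round in front of it
Mind the look-alikes: they are no part of the job. Of the things that look like the crank, the largest one is meant.

How it is judged (in metres and radians):
On the way, in this order (a step that is already met when the one before it is completed fails the run):
1. the crank is seated fully home on the square shaft (distance between crank and shaft_foot below 0.004 m and angle between crank's own z axis and vertical below 0.08 rad), for 0.2 s.
2. the platform has been cranked up to its stop with the crank still on the shaft (value of joint lift above 0.0352 m and distance between crank and shaft_foot below 0.006 m), for 0.2 s.
At the end, for the whole second after the job is handed in: the platform stands at its stop (lift above 35.2 mm), the crank sits fully home on the square shaft (its underside within 4 mm of the collar, upright within 0.08 rad), at rest and released (all of step 1 and value of joint lift above 0.0352 m and linear speed of crank below 0.02 m/s); the robot touches nothing.
It fails at once if the crank's sprung arm is overloaded (bent more than 0.16 rad, 21 N at the red grip): the lift is forced (value of joint lever above 0.16 rad or value of joint lever below -0.16 rad).
It fails at once if another thing on the desk is moved more than 20 mm (distance of any of tape_b, can_0, usb_stick, screwdriver_b from where it was at the start of the episode above 0.02 m).
It also fails if it takes over 72 s, if anything falls off the work surface, if the arm or the gripper's body presses on something with over 40 N, if the wrist force passes 120 N, or if a joint passes its speed limit or range.

## Working session

There is one attempt and no reset: what is moved stays moved. The work goes in short steps, Python scripts to look and compute and a tool call to move; the robot and the scene stay as the last step left them, time stands still between calls to the robot, and variables do not carry over. Pictures are saved under pics/ and viewed, at most 10 in all, crops included, and the job is handed in when it is done.

Besides the shell and the picture viewer there is one more tool, called after "Emit:" as a command line: name --argument value ..., lists and objects as JSON in quotes. move_arm: Moves the arm, as the interface text tells. Shifts and turns lie within -1 to 1; 1 stands for 25 mm of shift or 4 degrees of turn. Its arguments: {"type":"object","properties":{"motion":{"type":"array","items":{"type":"array"}},"grip_force":{"type":"number"}},"required":["motion"]}

```bash
mkdir -p pics; ls; cat > h.py <<'E'
from workcell import *
import numpy as np, cv2
def cam(n):
    c=camera_info(n);K=np.array([[c['fx'],0,c['cx']],[0,c['fy'],c['cy']],[0,0,1.]])
    return K,np.array(c['rvec'],float).ravel(),np.array(c['tvec'],float).ravel()
def back(n,u,v,z):
    K,r,t=cam(n);R=cv2.Rodrigues(r)[0];d=R.T@np.linalg.inv(K)@np.array([u,v,1.]);o=-R.T@t
    return o+d*(z-o[2])/d[2]
def proj(n,p):
    K,r,t=cam(n);return cv2.projectPoints(np.array(p,float).reshape(-1,1,3),r,t,K,None)[0].reshape(-1,2)
E
python3 - <<'E'
from h import *
for n in("scene","top"):
    f=grab_frame(n);cv2.imwrite(f"pics/{n}0.png",f);print(n,back(n,280,210,0),camera_info(n))
s=state();print(s)
E
```

```text
pics
scene [652.78645974 -28.30244215   0.        ] {'fx': 510.99145980686205, 'fy': 510.99145980686205, 'cx': 272.1120658602147, 'cy': 210.07668144698064, 'rvec': array([ 1.94162931, -1.00394299,  0.53895862]), 'tvec': array([-380.18135015,  278.69583402, 1068.61315425])}
top [ 545.82033645 -102.29356265    0.        ] {'fx': 529.3972712755992, 'fy': 529.3972712755992, 'cx': 275.5012568435858, 'cy': 216.54412158579026, 'rvec': array([ 2.20472503, -2.15202458,  0.0816652 ]), 'tvec': array([-102.55821714,  522.58775504, 1485.57048068])}
{'time_s': 0.1, 'qpos': array([ 7.36821958e+01,  1.83479335e+01,  8.97020311e+01,  2.56166429e-04,
        7.20444203e+01, -1.14670168e+00]), 'qvel': array([ 0.0443839 , -0.13122186, -0.12717718, -0.04718618, -0.02851178,
        0.09329315]), 'effort': array([ 2.07475678e-03, -4.13330376e+01, -2.32508093e+01,  7.30226515e-02,
        4.22166951e-02, -6.70569989e-05]), 'ee_pos': array([150.35030228, 554.50092842, 213.18709187]), 'ee_rot': array([-1.79905639e+02, -2.13237640e-03,  1.64828817e+02]), 'force': array([ 0.2082536 ,  0.36227684, -0.58349236]), 'torque': array([-0.07089629, -0.00145419,  0.00042013]), 'gripper_force': 0.0, 'gripper_width': 91.36165165648045}
```

View pics/scene0.png

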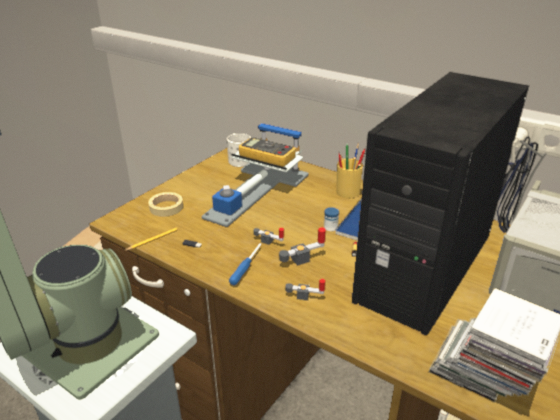

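View pics/top0.png

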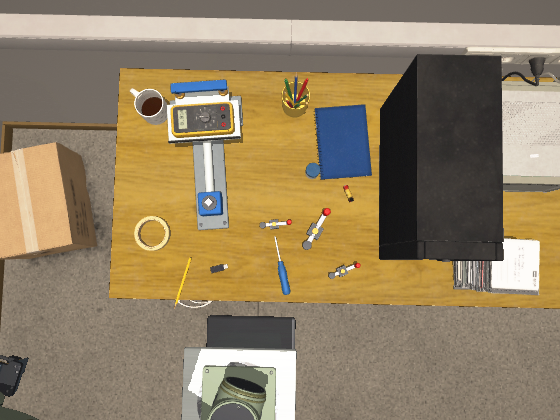

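The largest crank is at top (316,230), with its grip at (326,212) and counterweight at (307,245). The lift shaft is at (209,202), with the platform ahead of it at (205,120). I'll enlarge both.

```bash
python3 - <<'E'
from h import *
f=cv2.imread("pics/top0.png")
a=cv2.resize(f[195:260,285:345],None,fx=6.6,fy=6.6,interpolation=cv2.INTER_CUBIC)[:396,:396]
b=cv2.resize(f[175:240,180:240],None,fx=6.6,fy=6.6,interpolation=cv2.INTER_CUBIC)[:396,:396]
cv2.imwrite("pics/z1.png",np.hstack([a,b]))
E
```

```text
(no output)
```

View pics/z1.png

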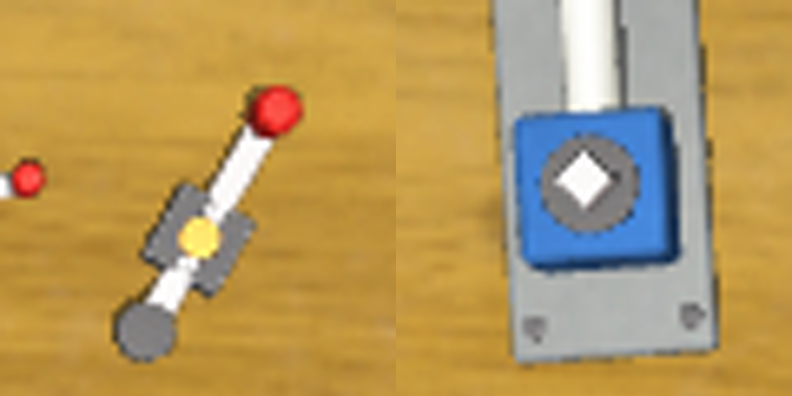

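Left crop: hub centre (200,238), grip top (276,110), counterweight (145,330). Right crop: the shaft square shows as a diamond, corners about (157,179), (220,180), (187,148), (188,211) after subtracting 396. The collar centre is about (194,184).

```bash
python3 - <<'E'
from h import *
def p(u,v,o,z): return back("top",(u+.5)/6.6-.5+o[0],(v+.5)/6.6-.5+o[1],z)
L=(285,195);R=(180,175)
c=p(145,330,L,38);g=p(276,110,L,78);h=p(200,238,L,37)
for n,x in zip(("cw","grip","hub"),(c,g,h)):print(n,x.round(1))
print("yaw",np.degrees(np.arctan2(*(g-c)[[1,0]])), np.linalg.norm((g-c)[:2]), "hub est",c+(g-c)*46/106)
q=[p(u,v,R,84.5) for u,v in((157,179),(187,148),(220,180),(188,211))]
print(np.round(q,1),np.mean(q,0)); print("collar",p(194,184,R,66))
for i in range(4):
    d=q[(i+1)%4]-q[i];print(np.degrees(np.arctan2(d[1],d[0])),np.hypot(d[0],d[1]))
# gearbox top corners
k=[p(u,v,R,62) for u,v in((120,118),(265,108),(278,255),(130,262))];print(np.round(k,1))
print("scene check",proj("scene",[np.mean(q,0),h]))
for n,u,v in(("can",313,170),("tape",152,234)):print(n,back("top",u,v,20))
E
python3 - <<'E'
import cv2,numpy as np
f=cv2.imread("pics/scene0.png")
b=cv2.resize(f[170:225,195:255],None,fx=6.6,fy=6.6,interpolation=cv2.INTER_CUBIC)
a=cv2.resize(f[220:275,270:330],None,fx=6.6,fy=6.6,interpolation=cv2.INTER_CUBIC)
cv2.imwrite("pics/z2.png",np.hstack([a,b]))
E
```

```text
cw [ 446.9 -178.8   38. ]
grip [ 538.2 -229.1   78. ]
hub [ 486.6 -201.5   37. ]
yaw -28.866132297950173 104.29466845186715 hub est [ 486.54842462 -200.64406722   55.35849057]
[[555.8 107.7  84.5]
 [569.   95.8  84.5]
 [556.   81.6  84.5]
 [542.8  94.4  84.5]] [555.86486255  94.89900334  84.5       ]
collar [555.96358243  94.80502849  66.        ]
-42.212574260016574 17.820874116956563
-132.61610522431306 19.186196032102345
135.8788224002381 18.387832460309646
45.65405897560086 18.5861911692888
[[583.5 127.5  62. ]
 [589.2  66.5  62. ]
 [527.3  59.1  62. ]
 [522.9 121.1  62. ]]
scene check [[224.78836995 186.65300146]
 [298.70475816 247.80668938]]
can [ 661.31589888 -194.05706589   20.        ]
tape [466.78927172 259.71420612  20.        ]
```

View pics/z2.png

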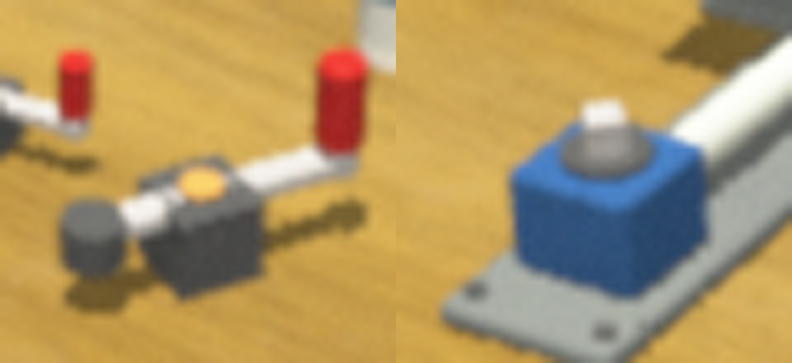

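The scene crop confirms the upright crank and the square shaft, and the two views agree. Shaft: (556,95), square at 46.7° mod 90. Crank: hub (486.6,-201), yaw -28.9°. I'm moving over the hub with tool yaw 151.

Emit:
move_arm --motion '[[60,[0.434,-0.975,0],[0,0,-0.11]],[60,[0.434,-0.975,0],[0,0,-0.11]],[60,[0.434,-0.975,0],[0,0,-0.11]],[60,[0.434,-0.975,0],[0,0,-0.11]],[60,[0.434,-0.975,0],[0,0,-0.11]],[60,[0.434,-0.975,0],[0,0,-0.11]],[60,[0.434,-0.975,0],[0,0,-0.11]],[60,[0.434,-0.975,0],[0,0,-0.11]],[60,[0.434,-0.975,0],[0,0,-0.11]],[60,[0.434,-0.975,0],[0,0,-0.11]],[60,[0.434,-0.975,0],[0,0,-0.11]],[60,[0.434,-0.975,0],[0,0,-0.11]],[60,[0.434,-0.975,0],[0,0,-0.11]],[60,[0.434,-0.975,0],[0,0,-0.11]],[60,[0.434,-0.975,0],[0,0,-0.11]],[60,[0.434,-0.975,0],[0,0,-0.11]]]'

```text
time_s: 1.43
ee_pos: [324.1, 163.6, 213.8]
ee_rot: [-180.0, -0.0, 157.8]
force: [0.1, 0.1, 0.2]
gripper_width: 59.8
gripper_force: 0.0
```

Emit:
move_arm --motion '[[60,[0.434,-0.975,0],[0,0,-0.11]],[60,[0.434,-0.975,0],[0,0,-0.11]],[60,[0.434,-0.975,0],[0,0,-0.11]],[60,[0.434,-0.975,0],[0,0,-0.11]],[60,[0.434,-0.975,0],[0,0,-0.11]],[60,[0.434,-0.975,0],[0,0,-0.11]],[60,[0.434,-0.975,0],[0,0,-0.11]],[60,[0.434,-0.975,0],[0,0,-0.11]],[60,[0.434,-0.975,0],[0,0,-0.11]],[60,[0.434,-0.975,0],[0,0,-0.11]],[60,[0.434,-0.975,0],[0,0,-0.11]],[60,[0.434,-0.975,0],[0,0,-0.11]],[60,[0.434,-0.975,0],[0,0,-0.11]],[60,[0.434,-0.975,0],[0,0,-0.11]],[60,[0.434,-0.975,0],[0,0,-0.11]],[60,[0,0,-0.8],[0,0,0]],[60,[0,0,-0.8],[0,0,0]],[60,[0,0,-0.8],[0,0,0]],[60,[0,0,0],[0,0,0]],[60,[0,0,0],[0,0,0]]]'

```text
time_s: 3.1
ee_pos: [486.1, -200.4, 153.2]
ee_rot: [-180.0, -0.2, 151.2]
force: [0.1, 0.2, 0.0]
gripper_width: 60.5
gripper_force: 0.0
```

Emit:
move_arm --motion '[[60,[0,0,-0.8],[0,0,0]],[60,[0,0,-0.8],[0,0,0]],[60,[0,0,-0.8],[0,0,0]],[60,[0,0,-0.8],[0,0,0]],[60,[0,0,-0.8],[0,0,0]],[60,[0,0,-0.8],[0,0,0]],[60,[0,0,-0.6],[0,0,0]],[60,[0,0,-0.52],[0,0,0]],[60,[0,0,0],[0,0,0]],[30,[0,0,0],[0,0,0]],[30,[0,0,0],[0,0,0]],[30,[0,0,0],[0,0,0]],[30,[0,0,0],[0,0,0]],[30,[0,0,0],[0,0,0]],[30,[0,0,0],[0,0,0]]]' --grip_force 35

```text
time_s: 4.35
ee_pos: [487.5, -201.6, 7.4]
ee_rot: [-180.0, 0.2, 151.2]
force: [-2.7, -2.8, 6.4]
gripper_width: 36.2
gripper_force: 35.0
```

Emit:
move_arm --motion '[[30,[0,0,0.4],[0,0,0]],[30,[0,0,0.8],[0,0,0]],[30,[0,0,0.8],[0,0,0]],[30,[0,0,0.8],[0,0,0]],[30,[0,0,0.8],[0,0,0]],[30,[0,0,0.8],[0,0,0]],[30,[0,0,0.2],[0,0,0]]]'

```text
time_s: 4.93
ee_pos: [488.2, -200.9, 124.1]
ee_rot: [179.9, 0.3, 151.2]
force: [-0.5, 0.4, -3.4]
gripper_width: 35.9
gripper_force: 35.0
```

Emit:
move_arm --motion '[[30,[0.184,0.789,0],[0,0,-0.24]],[30,[0.184,0.789,0],[0,0,-0.24]],[30,[0.184,0.789,0],[0,0,-0.24]],[30,[0.184,0.789,0],[0,0,-0.24]],[30,[0.184,0.789,0],[0,0,-0.24]],[30,[0.184,0.789,0],[0,0,-0.24]],[30,[0.184,0.789,0],[0,0,-0.24]],[30,[0.184,0.789,0],[0,0,-0.24]],[30,[0.184,0.789,0],[0,0,-0.24]],[30,[0.184,0.789,0],[0,0,-0.24]],[30,[0.184,0.789,0],[0,0,-0.24]],[30,[0.184,0.789,0],[0,0,-0.24]],[30,[0.184,0.789,0],[0,0,-0.24]],[30,[0.184,0.789,0],[0,0,-0.24]],[30,[0.184,0.789,0],[0,0,-0.24]],[30,[0,0,0],[0,0,0]],[30,[0,0,0],[0,0,0]],[30,[0,0,0],[0,0,0]]]'

```text
time_s: 6.43
ee_pos: [554.9, 94.9, 120.2]
ee_rot: [-179.9, -0.1, 136.8]
force: [-0.5, -0.1, -3.6]
gripper_width: 36.0
gripper_force: 35.0
```

```bash
python3 - <<'E'
from h import *
s=state();print(s['ee_pos'],s['ee_rot'],s['qpos'],s['force'])
f=grab_frame("top");g=grab_frame("scene");cv2.imwrite("pics/top1.png",f);cv2.imwrite("pics/scene1.png",g)
a=cv2.resize(f[165:225,180:240],None,fx=6.6,fy=6.6,interpolation=cv2.INTER_CUBIC)
b=cv2.resize(g[140:200,195:255],None,fx=6.6,fy=6.6,interpolation=cv2.INTER_CUBIC)
cv2.imwrite("pics/z3.png",np.hstack([a,b]))
E
```

```text
[554.91217641  94.90816906 120.18640921] [-1.79896706e+02 -6.64334829e-02  1.36817297e+02] [ 8.54211868e+00  2.16089438e+01  9.91068692e+01 -1.37447156e-02
  5.94064300e+01 -3.82682306e+01] [-0.49082873 -0.13038359 -3.61098919]
```

View pics/z3.png

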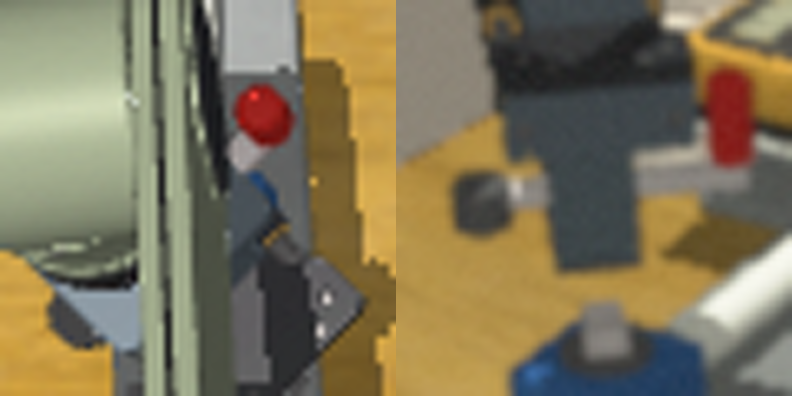

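The top crop shows the red grip top at (264,115). In the scene crop the grip top is at (335,76), the counterweight top at (86,180), and the shaft tip just below the fingers at (208,306).

```bash
python3 - <<'E'
from h import *
def px(u,v,o): return ((u+.5)/6.6-.5+o[0],(v+.5)/6.6-.5+o[1])
u0=120.2-7
yaw=np.radians(-43.2)
ex=np.array([np.cos(yaw),np.sin(yaw),0]);
A=back("top",*px(263,112,(180,165)),u0+78);B=back("scene",*px(335,76,(195,140)),u0+78);C=back("scene",*px(86,182,(195,140)),u0+38)
print("grip top/scene",A,B,"cw",C)
print("hub from",A-60*ex,B-60*ex,C+46*ex, "cw->grip yaw",np.degrees(np.arctan2(*(B-C)[[1,0]])),np.linalg.norm((B-C)[:2]))
# shaft in scene, tip top centre
print("shaft scene",back("scene",*px(208,306,(195,140)),84.5))
E
```

```text
grip top/scene [596.92247009  53.50384214 191.2       ] [598.79918214  49.34005074 191.2       ] cw [524.67402491 125.17063152 151.2       ]
hub from [553.18435245  94.5766685  191.2       ] [555.0610645  90.4128771 191.2      ] [558.20658177  93.68146465 151.2       ] cw->grip yaw -45.651587998734804 106.04157635922512
shaft scene [561.11049388  94.48575011  84.5       ]
```

Emit:
move_arm --motion '[[30,[0.08,0.02,-0.4],[0,0,0]],[30,[0,0,-0.4],[0,0,0]],[30,[0,0,-0.2],[0,0,0]],[30,[0,0,-0.1],[0,0,0]],[30,[0,0,-0.1],[0,0,0]],[30,[0,0,-0.1],[0,0,0]],[30,[0,0,0],[0,0,0]],[30,[0,0,0],[0,0,0]]]'

```text
time_s: 7.2
ee_pos: [557.2, 95.2, 88.2]
ee_rot: [-179.9, -0.0, 136.8]
force: [-1.5, -2.5, -4.3]
gripper_width: 35.9
gripper_force: 35.0
```

Emit:
move_arm --motion '[[30,[0,0,-0.08],[0,0,0]],[30,[0,0,-0.08],[0,0,0]],[30,[0,0,-0.08],[0,0,0]],[30,[0,0,0],[0,0,0]],[30,[0,0,0],[0,0,0]]]'

```text
time_s: 7.62
ee_pos: [556.8, 94.9, 82.3]
ee_rot: [-179.9, -0.0, 136.8]
force: [-2.9, -3.0, -2.3]
gripper_width: 35.6
gripper_force: 35.0
```

Emit:
move_arm --motion '[[30,[-0.02,-0.02,-0.08],[0,0,0]],[30,[0,0,-0.08],[0,0,0]],[30,[0,0,-0.08],[0,0,0]],[30,[0,0,-0.06],[0,0,0]],[30,[0,0,-0.04],[0,0,0]],[30,[0,0,0],[0,0,0]],[30,[0,0,0],[0,0,0]]]'

```text
time_s: 8.2
ee_pos: [556.7, 94.8, 73.6]
ee_rot: [-179.9, -0.0, 136.8]
force: [-2.4, -3.8, -1.8]
gripper_width: 36.0
gripper_force: 35.0
```

Emit:
move_arm --motion '[[30,[0,0,-0.04],[0,0,0]],[30,[0,0,-0.04],[0,0,0]],[30,[0,0,0],[0,0,0]],[30,[0,0,0],[0,0,0]],[30,[0,0,0],[0,0,0]]]'

```text
time_s: 8.62
ee_pos: [556.7, 94.8, 73.4]
ee_rot: [-179.9, 0.0, 136.8]
force: [-6.8, -3.8, 9.7]
gripper_width: 36.0
gripper_force: 35.0
```

Seated: a firm push-back at the same 7.4 mm offset I saw on the desk. I'll release, rise, move over the grip and check its position.

Emit:
move_arm --motion '[[60,[0,0,0.04],[0,0,0]],[60,[0,0,0],[0,0,0]],[60,[0,0,0],[0,0,0]],[60,[0,0,0],[0,0,0]],[60,[0,0,0.4],[0,0,0]],[60,[0,0,0.8],[0,0,0]],[60,[0,0,0.8],[0,0,0]],[60,[0,0,0.8],[0,0,0]],[60,[0,0,0.8],[0,0,0]],[60,[0,0,0],[0,0,0]],[60,[-0.7,-0.7,0.4],[0,0,0]],[60,[-0.8,-0.8,0],[0,0,0]],[60,[-0.8,-0.8,0],[0,0,0]],[60,[-0.8,-0.8,0],[0,0,0]],[60,[0,0,0],[0,0,0]],[60,[0,0,0],[0,0,0]]]'

```text
time_s: 9.95
ee_pos: [479.2, 17.2, 173.0]
ee_rot: [180.0, 0.0, 136.7]
force: [-0.0, -0.2, 0.0]
gripper_width: 59.6
gripper_force: 0.0
```

```bash
python3 - <<'E'
from h import *
s=state();print(s['ee_pos'],s['ee_rot'],s['qpos'])
f=grab_frame("top");g=grab_frame("scene");cv2.imwrite("pics/top2.png",f);cv2.imwrite("pics/scene2.png",g)
a=cv2.resize(f[165:225,180:240],None,fx=6.6,fy=6.6,interpolation=cv2.INTER_CUBIC)
b=cv2.resize(g[150:210,205:265],None,fx=6.6,fy=6.6,interpolation=cv2.INTER_CUBIC)
cv2.imwrite("pics/z4.png",np.hstack([a,b]))
E
```

```text
[479.17788027  17.18709667 172.98897956] [1.79968212e+02 9.21742162e-04 1.36681902e+02] [ 6.64314194e-01  1.15882134e+01  1.05351149e+02  2.49447401e-02
  6.30379013e+01 -4.60288941e+01]
```

View pics/z4.png

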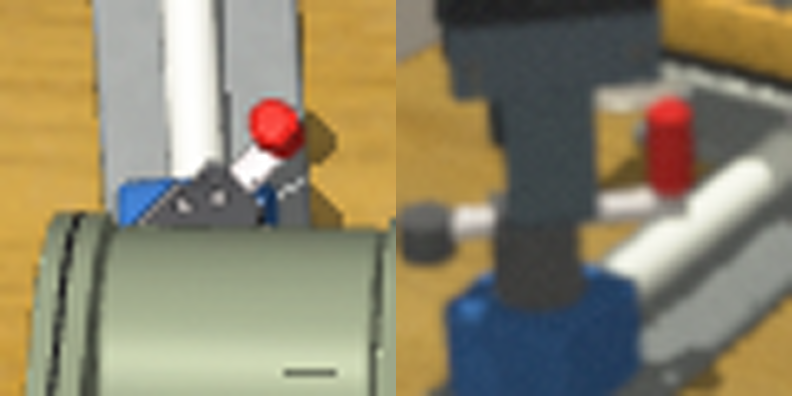

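The top crop shows the grip top at about (275,125). The crank sits on the gearbox, with its hub partly hidden behind the gripper.

```bash
python3 - <<'E'
from h import *
def px(u,v,o): return ((u+.5)/6.6-.5+o[0],(v+.5)/6.6-.5+o[1])
f=cv2.imread("pics/top2.png")
m=cv2.inRange(cv2.cvtColor(f,cv2.COLOR_BGR2HSV),(0,150,90),(8,255,255))|cv2.inRange(cv2.cvtColor(f,cv2.COLOR_BGR2HSV),(172,150,90),(180,255,255))
n,l,st,ce=cv2.connectedComponentsWithStats(m)
for i in range(1,n):
    if 180<ce[i][0]<240 and 165<ce[i][1]<225: print(ce[i],st[i]); print(back("top",*ce[i],135))
print(back("top",*px(275,124,(180,165)),144))
E
```

```text
[221.37735849 183.88679245] [218 180   8   9  53]
[598.90415988  54.55152323 135.        ]
[599.02306402  53.95850479 144.        ]
```

Emit:
move_arm --motion '[[60,[0.804,0.244,0],[0,0,0]],[60,[0.804,0.244,0],[0,0,0]],[60,[0.804,0.244,0],[0,0,0]],[60,[0.804,0.244,0],[0,0,0]],[60,[0.804,0.244,0],[0,0,0]],[60,[0.804,0.244,0],[0,0,0]],[60,[0,0,0],[0,0,0]],[60,[0,0,-0.63],[0,0,0]],[60,[0,0,-0.63],[0,0,0]],[60,[0,0,-0.63],[0,0,0]],[60,[0,0,-0.63],[0,0,0]],[15,[0,0,0],[0,0,0]],[15,[0,0,0],[0,0,0]],[15,[0,0,0],[0,0,0]],[15,[0,0,0],[0,0,0]],[15,[0,0,0],[0,0,0]],[15,[0,0,0],[0,0,0]],[15,[0,0,0],[0,0,0]]]' --grip_force 15

```text
time_s: 11.55
ee_pos: [600.8, 54.3, 110.7]
ee_rot: [179.9, 0.1, 136.8]
force: [-0.6, 0.0, 0.6]
gripper_width: 19.5
gripper_force: 15.0
```

```bash
cat > arc.py <<'E'
import sys,json,numpy as np
# arc.py phi0 dphi_per_row rows yaw_per_row grip : clockwise rows
p,d,n,y,g=map(float,sys.argv[1:6]);n=int(n);C=60/25
R=[]
for i in range(n):
    a=np.radians(p-d*i);b=np.radians(p-d*(i+1))
    R.append([g,[round(C*(np.cos(b)-np.cos(a)),3),round(C*(np.sin(b)-np.sin(a)),3),0],[0,0,round(y/4,3)]])
print(json.dumps(R),"end phi",p-d*n)
E
python3 arc.py -43.2 6 2 0 15;python3 arc.py -55.2 12 18 3.1 15;python3 arc.py -271.2 12 20 2 15; python3 -c "
from workcell import *
s=state();print(s['ee_pos'],s['force'],s['gripper_width'])"
```

```text
[[15.0, [-0.181, -0.174, 0], [0, 0, 0.0]], [15.0, [-0.198, -0.154, 0], [0, 0, 0.0]]] end phi -55.2
[[15.0, [-0.44, -0.242, 0], [0, 0, 0.775]], [15.0, [-0.48, -0.145, 0], [0, 0, 0.775]], [15.0, [-0.5, -0.042, 0], [0, 0, 0.775]], [15.0, [-0.498, 0.063, 0], [0, 0, 0.775]], [15.0, [-0.474, 0.165, 0], [0, 0, 0.775]], [15.0, [-0.429, 0.26, 0], [0, 0, 0.775]], [15.0, [-0.366, 0.343, 0], [0, 0, 0.775]], [15.0, [-0.286, 0.412, 0], [0, 0, 0.775]], [15.0, [-0.194, 0.463, 0], [0, 0, 0.775]], [15.0, [-0.094, 0.493, 0], [0, 0, 0.775]], [15.0, [0.011, 0.502, 0], [0, 0, 0.775]], [15.0, [0.115, 0.488, 0], [0, 0, 0.775]], [15.0, [0.214, 0.454, 0], [0, 0, 0.775]], [15.0, [0.303, 0.4, 0], [0, 0, 0.775]], [15.0, [0.38, 0.328, 0], [0, 0, 0.775]], [15.0, [0.44, 0.242, 0], [0, 0, 0.775]], [15.0, [0.48, 0.145, 0], [0, 0, 0.775]], [15.0, [0.5, 0.042, 0], [0, 0, 0.775]]] end phi -271.2
[[15.0, [0.498, -0.063, 0], [0, 0, 0.5]], [15.0, [0.474, -0.165, 0], [0, 0, 0.5]], [15.0, [0.429, -0.26, 0], [0, 0, 0.5]], [15.0, [0.366, -0.343, 0], [0, 0, 0.5]], [15.0, [0.286, -0.412, 0], [0, 0, 0.5]], [15.0, [0.194, -0.463, 0], [0, 0, 0.5]], [15.0, [0.094, -0.493, 0], [0, 0, 0.5]], [15.0, [-0.011, -0.502, 0], [0, 0, 0.5]], [15.0, [-0.115, -0.488, 0], [0, 0, 0.5]], [15.0, [-0.214, -0.454, 0], [0, 0, 0.5]], [15.0, [-0.303, -0.4, 0], [0, 0, 0.5]], [15.0, [-0.38, -0.328, 0], [0, 0, 0.5]], [15.0, [-0.44, -0.242, 0], [0, 0, 0.5]], [15.0, [-0.48, -0.145, 0], [0, 0, 0.5]], [15.0, [-0.5, -0.042, 0], [0, 0, 0.5]], [15.0, [-0.498, 0.063, 0], [0, 0, 0.5]], [15.0, [-0.474, 0.165, 0], [0, 0, 0.5]], [15.0, [-0.429, 0.26, 0], [0, 0, 0.5]], [15.0, [-0.366, 0.343, 0], [0, 0, 0.5]], [15.0, [-0.286, 0.412, 0], [0, 0, 0.5]]] end phi -511.2
[600.81637767  54.25569331 110.69990818] [-0.60929317  0.03928745  0.62035927] 19.474205954669024
```

Emit:
move_arm --motion '[[15,[-0.09,-0.09,0],[0,0,0]],[15,[-0.09,-0.09,0],[0,0,0]],[15,[-0.1,-0.08,0],[0,0,0]],[15,[-0.1,-0.07,0],[0,0,0]],[15,[0,0,0],[0,0,0]]]'

```text
time_s: 11.97
ee_pos: [592.4, 45.7, 110.9]
ee_rot: [179.8, 0.2, 136.8]
force: [3.7, -0.7, 2.4]
gripper_width: 18.9
gripper_force: 15.0
```

Emit:
move_arm --motion '[[15,[-0.44,-0.24,0],[0,0,0.78]],[15,[-0.48,-0.15,0],[0,0,0.78]],[15,[-0.5,-0.04,0],[0,0,0.78]],[15,[-0.5,0.06,0],[0,0,0.78]],[15,[-0.47,0.17,0],[0,0,0.78]],[15,[-0.43,0.26,0],[0,0,0.78]],[15,[-0.37,0.34,0],[0,0,0.78]],[15,[-0.28,0.41,0],[0,0,0.78]],[15,[-0.19,0.46,0],[0,0,0.78]],[15,[-0.1,0.5,0],[0,0,0.78]],[15,[0.01,0.5,0],[0,0,0.78]],[15,[0.12,0.49,0],[0,0,0.78]],[15,[0.21,0.45,0],[0,0,0.78]],[15,[0.3,0.4,0],[0,0,0.78]],[15,[0.38,0.33,0],[0,0,0.78]],[15,[0.44,0.24,0],[0,0,0.78]],[15,[0.48,0.15,0],[0,0,0.78]],[15,[0.5,0.04,0],[0,0,0.78]],[15,[0,0,0],[0,0,0]]]'

```text
time_s: 13.55
ee_pos: [556.5, 153.5, 109.6]
ee_rot: [-179.8, -0.4, -166.9]
force: [-3.7, -3.8, 7.4]
gripper_width: 19.5
gripper_force: 15.1
```

```bash
python3 - <<'E'
from h import *
g=grab_frame("scene");cv2.imwrite("pics/scene3.png",g)
a=cv2.imread("pics/scene2.png")
# platform motion by phase correlation on the meter
A=cv2.cvtColor(a,cv2.COLOR_BGR2GRAY).astype(np.float32);B=cv2.cvtColor(g,cv2.COLOR_BGR2GRAY).astype(np.float32)
r=(slice(120,170),slice(255,310))
print(cv2.phaseCorrelate(A[r],B[r],cv2.createHanningWindow((55,50),cv2.CV_32F)))
print(proj("scene",[[780,95,110],[780,95,120]]))
E
```

```text
((-0.26291282688976025, -1.2080382302455845), 0.8907176081339518)
[[270.81079147 150.03794417]
 [270.77337407 147.11163427]]
```

Emit:
move_arm --motion '[[15,[0.5,-0.06,0.03],[0,0,0.5]],[15,[0.47,-0.17,0],[0,0,0.5]],[15,[0.43,-0.26,0],[0,0,0.5]],[15,[0.37,-0.34,0],[0,0,0.5]],[15,[0.28,-0.41,0],[0,0,0.5]],[15,[0.2,-0.46,0],[0,0,0.5]],[15,[0.09,-0.5,0],[0,0,0.5]],[15,[-0.01,-0.5,0],[0,0,0.5]],[15,[-0.12,-0.49,0],[0,0,0.5]],[15,[-0.21,-0.45,0],[0,0,0.5]],[15,[-0.3,-0.4,0],[0,0,0.5]],[15,[-0.38,-0.33,0],[0,0,0.5]],[15,[-0.44,-0.24,0],[0,0,0.5]],[15,[-0.48,-0.15,0],[0,0,0.5]],[15,[-0.5,-0.04,0],[0,0,0.5]],[15,[-0.5,0.06,0],[0,0,0.5]],[15,[-0.47,0.17,0],[0,0,0.5]],[15,[-0.43,0.26,0],[0,0,0.5]],[15,[-0.37,0.34,0],[0,0,0.5]],[15,[-0.28,0.41,0],[0,0,0.5]]]'

```text
time_s: 15.27
ee_pos: [502.6, 65.2, 110.7]
ee_rot: [180.0, -0.2, -127.0]
force: [1.0, -3.7, 1.6]
gripper_width: 19.6
gripper_force: 15.0
```

```bash
python3 arc.py -511.2 10 10 0 15; python3 - <<'E'
from h import *
s=state();print(s['ee_pos'],s['ee_rot'],s['qpos'],s['force'])
g=grab_frame("scene");cv2.imwrite("pics/scene4.png",g)
cv2.imwrite("pics/z5.png",cv2.resize(g[105:225,195:315],None,fx=5,fy=5,interpolation=cv2.INTER_CUBIC))
E
```

```text
[[15.0, [-0.169, 0.383, 0], [0, 0, 0.0]], [15.0, [-0.1, 0.406, 0], [0, 0, 0.0]], [15.0, [-0.028, 0.417, 0], [0, 0, 0.0]], [15.0, [0.045, 0.416, 0], [0, 0, 0.0]], [15.0, [0.117, 0.402, 0], [0, 0, 0.0]], [15.0, [0.185, 0.375, 0], [0, 0, 0.0]], [15.0, [0.247, 0.338, 0], [0, 0, 0.0]], [15.0, [0.302, 0.29, 0], [0, 0, 0.0]], [15.0, [0.348, 0.233, 0], [0, 0, 0.0]], [15.0, [0.383, 0.169, 0], [0, 0, 0.0]]] end phi -611.2
[502.57724867  65.18693296 110.74824662] [ 1.79986525e+02 -1.65204948e-01 -1.26956337e+02] [ 6.16382705e+00  1.75891574e+01  1.07096133e+02 -1.35245578e-01
  5.54375431e+01 -1.36802972e+02] [ 0.96636727 -3.65738018  1.59771057]
```

View pics/z5.png

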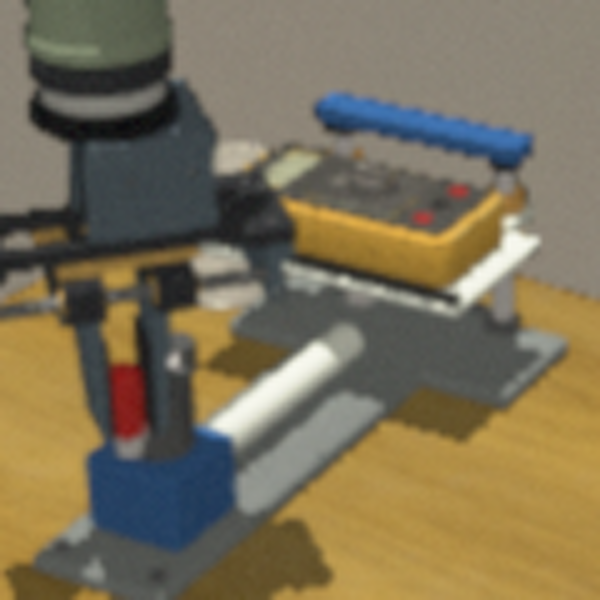

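The crank is seated, the grip is held and the platform is rising. The stop rings show on the columns under the blue bar. I'll make a short further wind to phi=-581, then go on at light grip force with the pads tangential, so the grip acts as a slip clutch at the stop.

Emit:
move_arm --motion '[[15,[-0.17,0.38,0],[0,0,0]],[15,[-0.1,0.41,0],[0,0,0]],[15,[-0.03,0.42,0],[0,0,0]],[15,[0.05,0.42,0],[0,0,0]],[15,[0.12,0.4,0],[0,0,-0.3]],[15,[0.19,0.38,0],[0,0,-0.3]],[15,[0.25,0.34,0],[0,0,-0.4]],[15,[0,0,0],[0,0,0]]]'

```text
time_s: 15.98
ee_pos: [514.0, 135.3, 110.1]
ee_rot: [-179.8, -0.1, -130.9]
force: [3.4, -8.7, -0.9]
gripper_width: 19.7
gripper_force: 15.0
```

Emit:
move_arm --motion '[[15,[0,0,0],[0,0,0]],[15,[0,0,0],[0,0,0]]]' --grip_force 5

```text
time_s: 16.15
ee_pos: [513.4, 135.2, 110.0]
ee_rot: [-179.9, -0.0, -131.0]
force: [5.2, -6.3, -2.4]
gripper_width: 19.8
gripper_force: 5.0
```

```bash
python3 arc.py -581.2 4 60 -4 15 | sed 's/, 0\], \[0, 0, -1.0\]\]//g; s/\[15.0, //g'; python3 -c "
from workcell import *
s=state();print(s['ee_pos'],s['ee_rot'],s['force'],s['qpos'])"
```

```text
[[0.115, 0.122, [0.123, 0.114, [0.131, 0.105, [0.138, 0.096, [0.144, 0.086, [0.15, 0.076, [0.154, 0.065, [0.159, 0.054, [0.162, 0.043, [0.165, 0.031, [0.166, 0.02, [0.167, 0.008, [0.167, -0.004, [0.167, -0.015, [0.165, -0.027, [0.163, -0.038, [0.16, -0.05, [0.156, -0.061, [0.152, -0.071, [0.146, -0.082, [0.14, -0.092, [0.133, -0.101, [0.126, -0.11, [0.118, -0.119, [0.109, -0.127, [0.1, -0.134, [0.091, -0.141, [0.081, -0.147, [0.07, -0.152, [0.059, -0.157, [0.048, -0.16, [0.037, -0.163, [0.026, -0.166, [0.014, -0.167, [0.002, -0.168, [-0.009, -0.167, [-0.021, -0.166, [-0.033, -0.164, [-0.044, -0.162, [-0.055, -0.158, [-0.066, -0.154, [-0.077, -0.149, [-0.087, -0.143, [-0.097, -0.137, [-0.106, -0.13, [-0.115, -0.122, [-0.123, -0.114, [-0.131, -0.105, [-0.138, -0.096, [-0.144, -0.086, [-0.15, -0.076, [-0.154, -0.065, [-0.159, -0.054, [-0.162, -0.043, [-0.165, -0.031, [-0.166, -0.02, [-0.167, -0.008, [-0.167, 0.004, [-0.167, 0.015, [-0.165, 0.027] end phi -821.2
[513.37915912 135.16778983 110.04534962] [-1.79876346e+02 -9.66687013e-03 -1.30985214e+02] [ 5.18406049 -6.34100594 -2.43198258] [  13.57666249   19.49887405  104.22129457   -0.12795861   56.21607558
 -125.36703975]
```

Emit:
move_arm --motion '[[15,[0.14,0.1,0],[0,0,-1]],[15,[0.14,0.1,0],[0,0,-1]],[15,[0.13,0.1,0],[0,0,-1]],[15,[0.14,0.1,0],[0,0,-1]],[15,[0.14,0.09,0],[0,0,-1]],[15,[0.15,0.08,0],[0,0,-1]],[15,[0.15,0.07,0],[0,0,-1]],[15,[0.16,0.05,0],[0,0,-1]],[15,[0.16,0.04,0],[0,0,-1]],[15,[0.17,0.03,0],[0,0,-1]],[15,[0.17,0.02,0],[0,0,-1]],[15,[0.17,0.01,0],[0,0,-1]],[15,[0.17,0,0],[0,0,-1]],[15,[0.17,-0.02,0],[0,0,-1]],[15,[0.17,-0.03,0],[0,0,-1]]]'

```text
time_s: 17.4
ee_pos: [569.5, 155.4, 109.7]
ee_rot: [179.9, -0.2, 168.7]
force: [0.1, 0.7, -0.2]
gripper_width: 15.1
gripper_force: 0.0
```

```bash
cat > chk.py <<'E'
from h import *
import sys
s=state();p=s['ee_pos'];d=p[:2]-[556.3,94.8];ph=np.arctan2(d[1],d[0]);F=s['force']
er=np.array([np.cos(ph),np.sin(ph)]);et=np.array([er[1],-er[0]])
print("phi",np.degrees(ph),"r",np.hypot(*d),"Frad",F[:2]@er,"Ftan",F[:2]@et,"Fz",F[2],"w",s['gripper_width'],"yaw",s['ee_rot'][2],s['time_s'],"q",s['qpos'][[0,5]])
f=grab_frame("top");hs=cv2.cvtColor(f,cv2.COLOR_BGR2HSV)
m=cv2.inRange(hs,(0,150,60),(8,255,255))|cv2.inRange(hs,(172,150,60),(180,255,255))
m[:160]=0;m[240:]=0;m[:,:175]=0;m[:,245:]=0
n,l,st,ce=cv2.connectedComponentsWithStats(m)
for i in range(1,n):
    if st[i][4]>3:
        w=back("top",*ce[i],138);print("red",w.round(1),st[i][4],np.degrees(np.arctan2(w[1]-94.8,w[0]-556.3)))
E
python3 chk.py
```

```text
phi 77.70556131114776 r 62.0642896878759 Frad 0.720942812441657 Ftan -0.03498015080978765 Fz -0.22431773104543862 w 15.107696794059432 yaw 168.74428181120976 17.4 q [ 14.07011472 -64.75671262]
red [509.8 126.7 138. ] 25 145.55873241809917
```

At 5 N the grip slipped out, so the clutch principle works: friction is about 0.3, and about 15 N of grip slips below 10 N. I'll retrace with open fingers and regrip harder.

Emit:
move_arm --motion '[[45,[0,0,0],[0,0,0]],[45,[0,0,0],[0,0,0]],[45,[0,0,0],[0,0,0]],[45,[0,0,0],[0,0,0]],[45,[-0.34,0.05,0],[0,0,1]],[45,[-0.34,-0.01,0],[0,0,1]],[45,[-0.34,-0.05,0],[0,0,1]],[45,[-0.32,-0.09,0],[0,0,1]],[45,[-0.3,-0.15,0],[0,0,1]],[45,[-0.28,-0.19,0],[0,0,1]],[45,[-0.27,-0.2,0],[0,0,1]],[45,[-0.14,-0.1,0],[0,0,1]],[45,[0,0,0],[0,0,1]],[45,[0,0,0],[0,0,1]],[45,[0,0,0],[0,0,1]],[45,[0,0,0],[0,0,1]],[45,[0,0,0],[0,0,1]],[45,[0,0,0],[0,0,1]],[45,[0,0,0],[0,0,1]]]' --grip_force 15

```text
time_s: 19.03
ee_pos: [511.7, 135.2, 110.8]
ee_rot: [180.0, 0.0, -130.8]
force: [-0.1, 0.9, -0.3]
gripper_width: 44.8
gripper_force: 0.0
```

Emit:
move_arm --motion '[[10,[0,0,0],[0,0,0]],[10,[0,0,0],[0,0,0]],[10,[0,0,0],[0,0,0]],[10,[0,0,0],[0,0,0]],[10,[0,0,0],[0,0,0]],[10,[0,0,0],[0,0,0]]]'

```text
time_s: 19.53
ee_pos: [512.9, 134.4, 110.7]
ee_rot: [-179.9, 0.0, -131.0]
force: [3.4, -4.1, -3.7]
gripper_width: 19.6
gripper_force: 15.0
```

```bash
python3 chk.py
```

```text
phi 137.60180283957087 r 58.76968868845219 Frad -5.249842497731127 Ftan -0.7525166796355144 Fz -3.7460665772014923 w 19.63609103464179 yaw -131.04522642408722 19.5333 q [  13.49959534 -125.39617444]
```

Emit:
move_arm --motion '[[10,[0.15,0.09,0],[0,0,-1]],[10,[0.14,0.1,0],[0,0,-1]],[10,[0.13,0.1,0],[0,0,-1]],[10,[0.14,0.1,0],[0,0,-1]],[10,[0.14,0.09,0],[0,0,-1]],[10,[0.15,0.08,0],[0,0,-1]],[10,[0.15,0.07,0],[0,0,-1]],[10,[0.16,0.05,0],[0,0,-1]],[10,[0.16,0.04,0],[0,0,-1]],[10,[0.17,0.03,0],[0,0,-1]],[10,[0.17,0.02,0],[0,0,-1]],[10,[0.17,0.01,0],[0,0,-1]],[10,[0.17,0,0],[0,0,-1]],[10,[0.17,-0.02,0],[0,0,-1]],[10,[0.17,-0.03,0],[0,0,-1]]]'

```text
time_s: 20.83
ee_pos: [567.0, 152.2, 110.3]
ee_rot: [-179.8, -0.4, 168.7]
force: [-5.4, -3.1, 2.9]
gripper_width: 19.8
gripper_force: 15.0
```

```bash
python3 chk.py
```

```text
phi 79.43880644859225 r 58.406834328242994 Frad -4.018996777937561 Ftan -4.791639803449406 Fz 2.9345624196948994 w 19.76044130329324 yaw 168.73259000514454 20.8333 q [ 13.91054601 -64.81706038]
```

Emit:
move_arm --motion '[[10,[0.16,-0.07,0],[0,0,-1]],[10,[0.16,-0.05,0],[0,0,-1]],[10,[0.16,-0.06,0],[0,0,-1]],[10,[0.15,-0.07,0],[0,0,-1]],[10,[0.15,-0.08,0],[0,0,-1]],[10,[0.14,-0.09,0],[0,0,-1]],[10,[0.13,-0.1,0],[0,0,-1]],[10,[0.13,-0.11,0],[0,0,-1]],[10,[0.12,-0.12,0],[0,0,-1]],[10,[0.11,-0.13,0],[0,0,-1]],[10,[0.1,-0.13,0],[0,0,-1]],[10,[0.09,-0.14,0],[0,0,-1]],[10,[0.08,-0.15,0],[0,0,-1]],[10,[0.07,-0.15,0],[0,0,-1]],[10,[0.06,-0.16,0],[0,0,-1]],[10,[0.05,-0.16,0],[0,0,-1]],[10,[0.04,-0.16,0],[0,0,-1]],[10,[0.02,-0.17,0],[0,0,-1]],[10,[0.01,-0.17,0],[0,0,-1]],[10,[0,-0.17,0],[0,0,-1]]]'

```text
time_s: 22.55
ee_pos: [617.5, 94.4, 110.7]
ee_rot: [-179.8, -0.2, 88.7]
force: [-0.4, 4.5, 1.1]
gripper_width: 19.0
gripper_force: 15.0
```

```bash
python3 chk.py
```

```text
phi -0.4053137755527987 r 61.17069605512532 Frad -0.4218290827617539 Ftan -4.541497395865494 Fz 1.1323657043785418 w 19.028936918169844 yaw 88.67921079914348 22.55 q [7.49894214 8.68373807]
```

Emit:
move_arm --motion '[[10,[-0.01,-0.17,0],[0,0,-1]],[10,[-0.02,-0.17,0],[0,0,-1]],[10,[-0.03,-0.16,0],[0,0,-1]],[10,[-0.05,-0.16,0],[0,0,-1]],[10,[-0.06,-0.16,0],[0,0,-1]],[10,[-0.07,-0.15,0],[0,0,-1]],[10,[-0.08,-0.15,0],[0,0,-1]],[10,[-0.09,-0.14,0],[0,0,-1]],[10,[-0.1,-0.14,0],[0,0,-1]],[10,[-0.11,-0.13,0],[0,0,-1]],[10,[-0.11,-0.12,0],[0,0,-1]],[10,[-0.12,-0.11,0],[0,0,-1]],[10,[-0.13,-0.1,0],[0,0,-1]],[10,[-0.14,-0.1,0],[0,0,-1]],[10,[-0.14,-0.09,0],[0,0,-1]],[10,[-0.15,-0.08,0],[0,0,-1]],[10,[-0.15,-0.06,0],[0,0,-1]],[10,[-0.16,-0.05,0],[0,0,-1]],[10,[-0.16,-0.04,0],[0,0,-1]],[10,[-0.17,-0.03,0],[0,0,-1]]]'

```text
time_s: 24.27
ee_pos: [569.7, 34.5, 111.3]
ee_rot: [179.9, -0.3, 8.8]
force: [3.9, -0.8, -1.9]
gripper_width: 19.9
gripper_force: 15.0
```

```bash
python3 chk.py;python3 arc.py -801.2 4 10 -4 15
```

```text
phi -77.51528762735273 r 61.784823466775144 Frad 1.5723175089676358 Ftan -3.608782743676345 Fz -1.9478186741480508 w 19.869329031085353 yaw 8.824713950523737 24.2667 q [ 2.32548486 83.51858604]
[[15.0, [-0.166, -0.02, 0], [0, 0, -1.0]], [15.0, [-0.167, -0.008, 0], [0, 0, -1.0]], [15.0, [-0.167, 0.004, 0], [0, 0, -1.0]], [15.0, [-0.167, 0.015, 0], [0, 0, -1.0]], [15.0, [-0.165, 0.027, 0], [0, 0, -1.0]], [15.0, [-0.163, 0.038, 0], [0, 0, -1.0]], [15.0, [-0.16, 0.05, 0], [0, 0, -1.0]], [15.0, [-0.156, 0.061, 0], [0, 0, -1.0]], [15.0, [-0.152, 0.071, 0], [0, 0, -1.0]], [15.0, [-0.146, 0.082, 0], [0, 0, -1.0]]] end phi -841.2
```

Emit:
move_arm --motion '[[10,[-0.17,-0.02,0],[0,0,-1]],[10,[-0.17,-0.01,0],[0,0,-1]],[10,[-0.17,0,0],[0,0,-1]],[10,[-0.17,0.02,0],[0,0,-1]],[10,[-0.16,0.03,0],[0,0,-1]],[10,[-0.16,0.04,0],[0,0,-1]],[10,[-0.16,0.05,0],[0,0,-1]],[10,[-0.16,0.06,0],[0,0,-1]],[10,[-0.15,0.07,0],[0,0,-1]],[10,[-0.15,0.08,0],[0,0,-1]]]'

```text
time_s: 25.15
ee_pos: [527.8, 41.1, 111.2]
ee_rot: [179.9, -0.2, -31.1]
force: [1.6, -5.1, 0.7]
gripper_width: 19.5
gripper_force: 15.0
```

```bash
python3 chk.py
```

```text
phi -118.00408060303815 r 60.796605477840856 Frad 3.7284477912231284 Ftan -3.8482930071452994 Fz 0.6543917812269531 w 19.502967271523097 yaw -31.0570206043561 25.15 q [  3.32589812 124.50438503]
```

Emit:
move_arm --motion '[[40,[0,0,0],[0,0,0]],[40,[0,0,0],[0,0,0]],[40,[0,0,0],[0,0,0]],[40,[0,0,0],[0,0,1]],[40,[0,0,0],[0,0,1]],[40,[0,0,0],[0,0,1]],[40,[0,0,0],[0,0,1]],[40,[0,0,0],[0,0,1]],[40,[0,0,0],[0,0,1]],[40,[0,0,0],[0,0,1]],[40,[0,0,0],[0,0,1]],[40,[0,0,0],[0,0,1]],[40,[0,0,0],[0,0,1]],[40,[0,0,0],[0,0,1]],[40,[0,0,0],[0,0,1]],[40,[0,0,0],[0,0,1]],[40,[0,0,0],[0,0,1]],[40,[0,0,0],[0,0,1]],[40,[0,0,0],[0,0,1]],[40,[0,0,0],[0,0,1]]]'

```text
time_s: 26.87
ee_pos: [526.8, 42.8, 110.5]
ee_rot: [-180.0, 0.0, 37.2]
force: [1.0, -0.1, -0.9]
gripper_width: 40.0
gripper_force: 0.3
```

Emit:
move_arm --motion '[[40,[0,0,0],[0,0,1]],[40,[0,0,0],[0,0,1]],[40,[0,0,0],[0,0,1]],[40,[0,0,0],[0,0,1]],[40,[0,0,0],[0,0,1]],[40,[0,0,0],[0,0,1]],[40,[0,0,0],[0,0,1]],[40,[0,0,0],[0,0,1]],[40,[0,0,0],[0,0,1]],[40,[0,0,0],[0,0,1]],[40,[0,0,0],[0,0,1]],[40,[0,0,0],[0,0,1]],[40,[0,0,0],[0,0,1]],[40,[0,0,0],[0,0,1]],[40,[0,0,0],[0,0,1]],[40,[0,0,0],[0,0,1]],[40,[0,0,0],[0,0,1]],[40,[0,0,0],[0,0,1]],[40,[0,0,0],[0,0,1]],[40,[0,0,0],[0,0,1]]]'

```text
time_s: 28.53
ee_pos: [526.7, 42.9, 110.5]
ee_rot: [-180.0, -0.1, 117.2]
force: [0.5, 0.4, -0.5]
gripper_width: 40.1
gripper_force: 0.0
```

Emit:
move_arm --motion '[[40,[0,0,0],[0,0,1]],[40,[0,0,0],[0,0,1]],[40,[0,0,0],[0,0,1]],[40,[0,0,0],[0,0,1]],[40,[0,0,0],[0,0,1]],[40,[0,0,0],[0,0,1]],[40,[0,0,0],[0,0,1]],[40,[0,0,0],[0,0,1]]]'

```text
time_s: 29.2
ee_pos: [526.7, 42.9, 110.5]
ee_rot: [180.0, -0.1, 149.2]
force: [-0.1, -0.1, -0.1]
gripper_width: 40.3
gripper_force: 0.0
```

```bash
python3 chk.py; python3 - <<'E'
from h import *
f=grab_frame("top");g=grab_frame("scene")
a=cv2.resize(f[160:240,170:250],None,fx=5,fy=5,interpolation=cv2.INTER_CUBIC)
b=cv2.resize(g[110:190,240:320],None,fx=5,fy=5,interpolation=cv2.INTER_CUBIC)
cv2.imwrite("pics/z6.png",np.hstack([a,b]));cv2.imwrite("pics/scene6.png",g)
E
python3 arc.py -841.2 4 46 -4 15 | sed 's/, 0\], \[0, 0, -1.0\]\]//g; s/\[15.0, //g'
```

```text
phi -119.7096095834782 r 59.70981647378792 Frad 0.15832949468472063 Ftan 0.05391141558708565 Fz -0.10427145390344825 w 40.25913436534501 yaw 149.221571663434 29.2 q [  3.38641075 -55.86382394]
[[-0.14, 0.092, [-0.133, 0.101, [-0.126, 0.11, [-0.118, 0.119, [-0.109, 0.127, [-0.1, 0.134, [-0.091, 0.141, [-0.081, 0.147, [-0.07, 0.152, [-0.059, 0.157, [-0.048, 0.16, [-0.037, 0.163, [-0.026, 0.166, [-0.014, 0.167, [-0.002, 0.168, [0.009, 0.167, [0.021, 0.166, [0.033, 0.164, [0.044, 0.162, [0.055, 0.158, [0.066, 0.154, [0.077, 0.149, [0.087, 0.143, [0.097, 0.137, [0.106, 0.13, [0.115, 0.122, [0.123, 0.114, [0.131, 0.105, [0.138, 0.096, [0.144, 0.086, [0.15, 0.076, [0.154, 0.065, [0.159, 0.054, [0.162, 0.043, [0.165, 0.031, [0.166, 0.02, [0.167, 0.008, [0.167, -0.004, [0.167, -0.015, [0.165, -0.027, [0.163, -0.038, [0.16, -0.05, [0.156, -0.061, [0.152, -0.071, [0.146, -0.082, [0.14, -0.092] end phi -1025.2
```

View pics/z6.png

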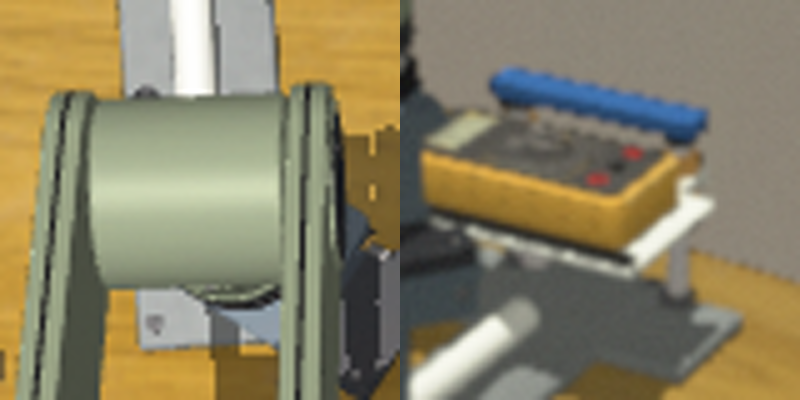

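Emit:
move_arm --motion '[[10,[0,0,0],[0,0,0]],[10,[0,0,0],[0,0,0]],[10,[0,0,0],[0,0,0]],[10,[0,0,0],[0,0,0]],[10,[0,0,0],[0,0,0]],[10,[-0.14,0.09,0],[0,0,-1]],[10,[-0.13,0.1,0],[0,0,-1]],[10,[-0.13,0.11,0],[0,0,-1]],[10,[-0.12,0.12,0],[0,0,-1]],[10,[-0.11,0.13,0],[0,0,-1]],[10,[-0.1,0.13,0],[0,0,-1]],[10,[-0.09,0.14,0],[0,0,-1]],[10,[-0.08,0.15,0],[0,0,-1]],[10,[-0.07,0.15,0],[0,0,-1]],[10,[-0.06,0.16,0],[0,0,-1]]]'

```text
time_s: 30.6
ee_pos: [501.9, 73.6, 110.9]
ee_rot: [179.9, 0.2, 108.8]
force: [2.0, -4.4, -0.6]
gripper_width: 19.6
gripper_force: 15.0
```

```bash
python3 chk.py
```

```text
phi -158.70123402557775 r 58.404747581391206 Frad -0.2552780621834251 Ftan -4.781141151915216 Fz -0.5896050154173074 w 19.63604936306946 yaw 108.78833895197165 30.6 q [  7.13350161 -11.55910295]
```

Emit:
move_arm --motion '[[10,[-0.05,0.16,0],[0,0,-1]],[10,[-0.04,0.16,0],[0,0,-1]],[10,[-0.03,0.17,0],[0,0,-1]],[10,[-0.01,0.17,0],[0,0,-1]],[10,[0,0.17,0],[0,0,-1]],[10,[0.01,0.17,0],[0,0,-1]],[10,[0.02,0.17,0],[0,0,-1]],[10,[0.03,0.16,0],[0,0,-1]],[10,[0.04,0.16,0],[0,0,-1]],[10,[0.06,0.16,0],[0,0,-1]]]'

```text
time_s: 31.48
ee_pos: [502.6, 114.8, 110.7]
ee_rot: [179.9, 0.1, 68.9]
force: [1.7, -4.3, -0.7]
gripper_width: 19.6
gripper_force: 15.0
```

```bash
python3 chk.py
```

```text
phi 159.54564246052266 r 57.31260796061688 Frad -3.0733476934165367 Ftan -3.4810726492246955 Fz -0.7480002225394056 w 19.60419277963024 yaw 68.88255990390576 31.4833 q [11.68156866 32.89379327]
```

Emit:
move_arm --motion '[[10,[0.08,0.15,0],[0,0,-1]],[10,[0.08,0.15,0],[0,0,-1]],[10,[0.09,0.14,0],[0,0,-1]],[10,[0.1,0.14,0],[0,0,-1]],[10,[0.11,0.13,0],[0,0,-1]],[10,[0.12,0.12,0],[0,0,-1]],[10,[0.12,0.11,0],[0,0,-1]],[10,[0.13,0.11,0],[0,0,-1]],[10,[0.14,0.1,0],[0,0,-1]],[10,[0.14,0.09,0],[0,0,-1]]]'

```text
time_s: 32.37
ee_pos: [529.1, 144.9, 110.4]
ee_rot: [179.9, 0.2, 29.0]
force: [-0.2, -6.5, 1.2]
gripper_width: 19.4
gripper_force: 15.0
```

```bash
python3 chk.py
```

```text
phi 118.45888429106205 r 56.99200644072527 Frad -5.627170806712734 Ftan -3.2991721067845794 Fz 1.1966580732499916 w 19.38243198121164 yaw 28.976262947940068 32.3667 q [14.23103195 75.37710901]
```

Emit:
move_arm --motion '[[10,[0.16,0.05,0],[0,0,-1]],[10,[0.15,0.06,0],[0,0,-1]],[10,[0.16,0.05,0],[0,0,-1]],[10,[0.16,0.04,0],[0,0,-1]],[10,[0.17,0.03,0],[0,0,-1]],[10,[0.17,0.02,0],[0,0,-1]],[10,[0.17,0.01,0],[0,0,-1]],[10,[0.17,0,0],[0,0,-1]],[10,[0.17,-0.02,0],[0,0,-1]],[10,[0.17,-0.03,0],[0,0,-1]]]'

```text
time_s: 33.25
ee_pos: [568.2, 151.0, 110.3]
ee_rot: [179.8, 0.4, -11.1]
force: [-5.7, -1.8, 3.0]
gripper_width: 19.4
gripper_force: 15.0
```

```bash
python3 chk.py
```

```text
phi 78.00854762237867 r 57.42872420328106 Frad -2.9608307300847234 Ftan -5.221589510724276 Fz 3.0473369624647177 w 19.366625979224622 yaw -11.082269827327346 33.25 q [ 13.77259392 114.86856817]
```

Emit:
move_arm --motion '[[10,[0.16,-0.06,0],[0,0,-1]],[10,[0.16,-0.05,0],[0,0,-1]],[10,[0.16,-0.06,0],[0,0,-1]],[10,[0.15,-0.07,0],[0,0,-1]],[10,[0.15,-0.08,0],[0,0,-1]],[10,[0,0,0],[0,0,0]]]'

```text
time_s: 33.8
ee_pos: [588.3, 143.5, 110.3]
ee_rot: [179.8, 0.3, -31.0]
force: [-4.8, -1.3, 3.2]
gripper_width: 19.4
gripper_force: 15.0
```

```bash
python3 chk.py
```

```text
phi 56.69792223898882 r 58.31998876450876 Frad -3.7232848735215933 Ftan -3.2402507124754134 Fz 3.1923888952398354 w 19.447513679404178 yaw -31.0023068325345 33.8 q [ 12.60263278 133.58339028]
```

Emit:
move_arm --motion '[[40,[0,0,0],[0,0,0]],[40,[0,0,0],[0,0,0]],[40,[0,0,0],[0,0,0]],[40,[0,0,0],[0,0,1]],[40,[0,0,0],[0,0,1]],[40,[0,0,0],[0,0,1]],[40,[0,0,0],[0,0,1]],[40,[0,0,0],[0,0,1]],[40,[0,0,0],[0,0,1]],[40,[0,0,0],[0,0,1]],[40,[0,0,0],[0,0,1]],[40,[0,0,0],[0,0,1]],[40,[0,0,0],[0,0,1]],[40,[0,0,0],[0,0,1]],[40,[0,0,0],[0,0,1]],[40,[0,0,0],[0,0,1]],[40,[0,0,0],[0,0,1]],[40,[0,0,0],[0,0,1]],[40,[0,0,0],[0,0,1]],[40,[0,0,0],[0,0,1]]]'

```text
time_s: 35.52
ee_pos: [590.2, 145.6, 110.9]
ee_rot: [-179.9, -0.1, 37.2]
force: [-1.7, 3.2, 1.5]
gripper_width: 39.8
gripper_force: 2.0
```

Emit:
move_arm --motion '[[40,[0,0,0],[0,0,1]],[40,[0,0,0],[0,0,1]],[40,[0,0,0],[0,0,1]],[40,[0,0,0],[0,0,1]],[40,[0,0,0],[0,0,1]],[40,[0,0,0],[0,0,1]],[40,[0,0,0],[0,0,1]],[40,[0,0,0],[0,0,1]],[40,[0,0,0],[0,0,1]],[40,[0,0,0],[0,0,1]],[40,[0,0,0],[0,0,1]],[40,[0,0,0],[0,0,1]],[40,[0,0,0],[0,0,1]],[40,[0,0,0],[0,0,1]],[40,[0,0,0],[0,0,1]],[40,[0,0,0],[0,0,1]],[40,[0,0,0],[0,0,1]],[40,[0,0,0],[0,0,1]],[40,[0,0,0],[0,0,1]],[40,[0,0,0],[0,0,1]]]'

```text
time_s: 37.18
ee_pos: [590.5, 144.4, 110.7]
ee_rot: [180.0, -0.0, 117.2]
force: [-1.2, 0.9, 0.3]
gripper_width: 40.0
gripper_force: 0.2
```

Emit:
move_arm --motion '[[40,[0,0,0],[0,0,1]],[40,[0,0,0],[0,0,1]],[40,[0,0,0],[0,0,1]],[40,[0,0,0],[0,0,1]],[40,[0,0,0],[0,0,1]],[40,[0,0,0],[0,0,1]],[40,[0,0,0],[0,0,1]],[10,[0,0,0],[0,0,1]],[10,[0,0,0],[0,0,0]],[10,[0,0,0],[0,0,0]],[10,[0,0,0],[0,0,0]],[10,[0,0,0],[0,0,0]]]'

```text
time_s: 38.18
ee_pos: [589.3, 143.0, 110.2]
ee_rot: [-179.8, -0.1, 148.9]
force: [-1.9, -4.2, -0.2]
gripper_width: 19.5
gripper_force: 15.0
```

```bash
python3 chk.py
```

```text
phi 55.58308374311405 r 58.47256689350138 Frad -4.531709430037009 Ftan 0.8021870523267448 Fz -0.24640214194097532 w 19.50439845362478 yaw 148.9382907129316 38.1833 q [ 12.60082555 -46.29141599]
```

Emit:
move_arm --motion '[[10,[0.12,-0.12,0],[0,0,-1]],[10,[0.13,-0.1,0],[0,0,-1]],[10,[0.13,-0.11,0],[0,0,-1]],[10,[0.12,-0.12,0],[0,0,-1]],[10,[0.11,-0.13,0],[0,0,-1]],[10,[0.1,-0.13,0],[0,0,-1]],[10,[0.09,-0.14,0],[0,0,-1]],[10,[0.08,-0.15,0],[0,0,-1]],[10,[0.07,-0.15,0],[0,0,-1]],[10,[0.06,-0.16,0],[0,0,-1]]]'

```text
time_s: 39.07
ee_pos: [613.1, 112.5, 110.3]
ee_rot: [-179.7, -0.2, 108.7]
force: [-5.9, 2.0, 2.3]
gripper_width: 19.4
gripper_force: 15.0
```

```bash
python3 chk.py
```

```text
phi 17.337287060237013 r 59.517772163955286 Frad -5.021211062750642 Ftan -3.6159944374719633 Fz 2.272578796272014 w 19.449271066624956 yaw 108.68934143647864 39.0667 q [ 9.23994333 -9.55350989]
```

Emit:
move_arm --motion '[[10,[0.02,-0.16,0],[0,0,-1]],[10,[0.03,-0.16,0],[0,0,-1]],[10,[0.02,-0.17,0],[0,0,-1]],[10,[0.01,-0.17,0],[0,0,-1]],[10,[0,-0.17,0],[0,0,-1]],[10,[-0.01,-0.17,0],[0,0,-1]],[10,[-0.02,-0.17,0],[0,0,-1]],[10,[-0.03,-0.16,0],[0,0,-1]],[10,[-0.04,-0.16,0],[0,0,-1]],[10,[-0.06,-0.16,0],[0,0,-1]]]'

```text
time_s: 39.95
ee_pos: [612.8, 72.5, 110.5]
ee_rot: [-179.8, -0.2, 68.7]
force: [-2.7, 4.6, 0.1]
gripper_width: 19.4
gripper_force: 15.0
```

```bash
python3 chk.py
```

```text
phi -21.492368128248735 r 60.73571175378601 Frad -4.212735139781741 Ftan -3.3185025188175374 Fz 0.09422693488512601 w 19.394036411359853 yaw 68.66238381679055 39.95 q [ 5.52694141 26.70543941]
```

Emit:
move_arm --motion '[[10,[-0.09,-0.14,0],[0,0,-1]],[10,[-0.08,-0.15,0],[0,0,-1]],[10,[-0.09,-0.14,0],[0,0,-1]],[10,[-0.1,-0.14,0],[0,0,-1]],[10,[-0.11,-0.13,0],[0,0,-1]],[10,[-0.11,-0.12,0],[0,0,-1]],[10,[-0.12,-0.11,0],[0,0,-1]],[10,[-0.13,-0.1,0],[0,0,-1]],[10,[-0.14,-0.1,0],[0,0,-1]],[10,[-0.14,-0.09,0],[0,0,-1]]]'

```text
time_s: 40.83
ee_pos: [587.5, 42.7, 110.9]
ee_rot: [-179.8, -0.4, 28.7]
force: [2.4, 9.1, -4.2]
gripper_width: 19.6
gripper_force: 15.0
```

```bash
python3 chk.py
```

```text
phi -59.076384166408964 r 60.787383087054614 Frad -6.615037891527131 Ftan -6.759452993337094 Fz -4.237802122847775 w 19.587275719554555 yaw 28.67714039256757 40.8333 q [ 2.84011426 63.9601238 ]
```

Emit:
move_arm --motion '[[10,[0,0,0],[0,0,0]],[10,[0,0,0],[0,0,0]]]'

```text
time_s: 41.05
ee_pos: [587.9, 43.1, 111.0]
ee_rot: [-179.8, -0.4, 28.9]
force: [3.1, 9.0, -3.2]
gripper_width: 19.3
gripper_force: 15.0
```

```bash
python3 chk.py
```

```text
phi -58.553411776609316 r 60.636145111610865 Frad -6.030637020230741 Ftan -7.342237597196791 Fz -3.2308167754504593 w 19.279512364498217 yaw 28.87861672502432 41.05 q [ 2.86682056 63.77288005]
```

Emit:
move_arm --motion '[[10,[-0.05,-0.03,0],[0,0,0]],[10,[-0.05,-0.03,0],[0,0,0]],[10,[0,0,0],[0,0,0]]]'

```text
time_s: 41.35
ee_pos: [586.5, 41.9, 111.2]
ee_rot: [-179.8, -0.6, 28.9]
force: [4.1, 9.3, -3.5]
gripper_width: 19.1
gripper_force: 15.0
```

```bash
python3 chk.py
```

```text
phi -60.29143071363305 r 60.87816413499672 Frad -6.0573561922596255 Ftan -8.195490525218338 Fz -3.476185708953901 w 19.139820642626436 yaw 28.87318677242319 41.35 q [ 2.74382474 63.63403574]
```

Tangential force reached 8.2 N and held, against about 3.3 N while winding freely, so the stop is met. I'll ease back, release, rise clear and inspect.

Emit:
move_arm --motion '[[10,[0.06,0.03,0],[0,0,0]],[45,[0,0,0],[0,0,0]],[45,[0,0,0],[0,0,0]],[45,[0,0,0],[0,0,0]],[45,[0,0,0],[0,0,0]],[45,[0,0,0.5],[0,0,0]],[45,[0,0,0.8],[0,0,0]],[45,[0,0,0.8],[0,0,0]],[45,[0,0,0.8],[0,0,0]],[45,[-0.8,-0.5,0],[0,0,0]],[45,[-0.8,-0.6,0],[0,0,0]],[45,[-0.8,-0.8,0],[0,0,0]],[45,[-0.8,-0.8,0],[0,0,0]],[45,[-0.8,-0.8,0],[0,0,0]],[45,[-0.8,-0.8,0],[0,0,0]],[45,[0,0,0],[0,0,0]],[45,[0,0,0],[0,0,0]]]'

```text
time_s: 42.82
ee_pos: [464.6, -69.5, 183.8]
ee_rot: [179.9, -0.1, 28.8]
force: [0.9, -0.3, -0.1]
gripper_width: 44.9
gripper_force: 0.0
```

```bash
python3 chk.py; python3 - <<'E'
from h import *
g=grab_frame("scene");f=grab_frame("top");cv2.imwrite("pics/scene7.png",g)
a=cv2.imread("pics/scene4.png");o=cv2.imread("pics/scene6.png")
b=lambda i:cv2.resize(i[110:180,240:320],None,fx=4.9,fy=4.2,interpolation=cv2.INTER_CUBIC)
cv2.imwrite("pics/z7.png",np.vstack([np.hstack([b(o),b(g)]),np.hstack([cv2.resize(f[160:230,170:250],(392,294),interpolation=cv2.INTER_CUBIC),cv2.resize(g[150:220,190:270],(392,294),interpolation=cv2.INTER_CUBIC)])]))
# platform rise per picture: match meter top patch
T=cv2.imread("pics/scene2.png")
for n,im in(("13mm(468deg)",a),("795",o),("now",g)):
    r=cv2.matchTemplate(im[110:185,255:325],T[128:165,280:305],cv2.TM_CCOEFF_NORMED)
    _,m,_,(x,y)=cv2.minMaxLoc(r)
    v=r[y-1:y+2,x];sub=(v[0]-v[2])/(2*(v[0]-2*v[1]+v[2]));print(n,x+255-280,y+110-128+sub,m)
E
```

```text
phi -119.1585811594764 r 188.17836147150095 Frad -0.15870565516360213 Ftan -0.9898180075856918 Fz -0.06728048176552823 w 44.91411524336929 yaw 28.80055622148838 42.8167 q [-9.91938373 51.27651055]
red [601.8  56.7 138. ] 54 -39.930601541448276
13mm(468deg) -1 -2.5598598 0.8278339505195618
795 0 -6.0545835 0.7242302894592285
now 0 -8.634455 0.5935831665992737
```

View pics/z7.png

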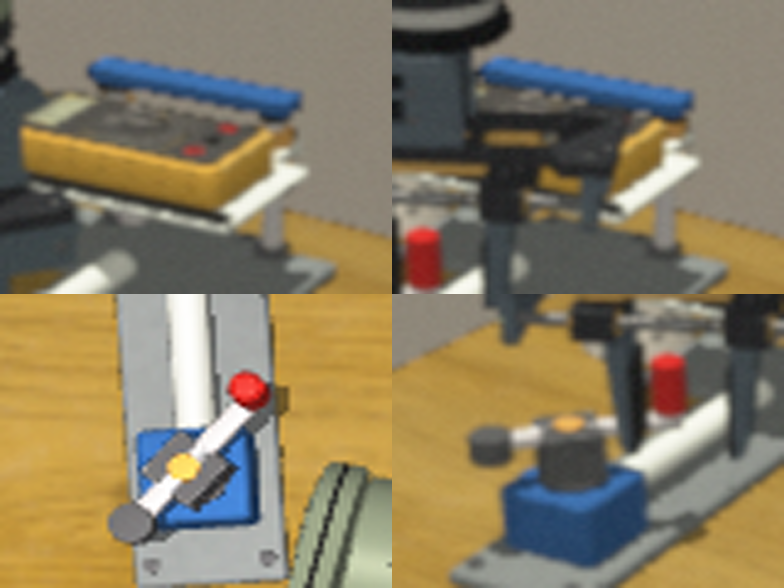

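The crank sits home on the shaft, with the grip at phi≈-40. The pads had slipped about 15° past it at the end. The stop ring and platform bush look touching. There is time for a gentle re-check push.

Emit:
move_arm --motion '[[45,[0.787,0.719,0],[0,0,0.75]],[45,[0.787,0.719,0],[0,0,0.75]],[45,[0.787,0.719,0],[0,0,0.75]],[45,[0.787,0.719,0],[0,0,0.75]],[45,[0.787,0.719,0],[0,0,0.75]],[45,[0.787,0.719,0],[0,0,0.75]],[45,[0.787,0.719,0],[0,0,0.75]],[45,[0,0,0],[0,0,0]],[45,[0,0,-0.7],[0,0,0]],[45,[0,0,-0.8],[0,0,0]],[45,[0,0,-0.8],[0,0,0]],[45,[0,0,-0.6],[0,0,0]],[10,[0,0,0],[0,0,0]],[10,[0,0,0],[0,0,0]],[10,[0,0,0],[0,0,0]],[10,[0,0,0],[0,0,0]],[10,[0,0,0],[0,0,0]],[10,[0,0,0],[0,0,0]]]' --grip_force 20

```text
time_s: 44.47
ee_pos: [604.9, 56.5, 112.5]
ee_rot: [179.7, -0.2, 50.0]
force: [4.3, -2.9, 3.0]
gripper_width: 19.6
gripper_force: 20.0
```

```bash
python3 chk.py
```

```text
phi -38.19076609152667 r 61.87869096746831 Frad 5.130905178893112 Ftan -0.3942347883507371 Fz 2.9643146144888135 w 19.62797299514958 yaw 49.9598754398687 44.4667 q [ 4.30016445 44.3869419 ]
```

Emit:
move_arm --motion '[[10,[-0.05,-0.06,0],[0,0,0]],[10,[-0.05,-0.06,0],[0,0,0]],[10,[0,0,0],[0,0,0]],[10,[0,0,0],[0,0,0]]]'

```text
time_s: 44.85
ee_pos: [603.2, 54.3, 112.5]
ee_rot: [179.7, -0.3, 49.9]
force: [5.7, -0.6, 1.9]
gripper_width: 19.7
gripper_force: 20.0
```

```bash
python3 chk.py
```

```text
phi -40.81463097936322 r 61.90403316022405 Frad 4.72902745414984 Ftan -3.2891419845139844 Fz 1.9323935130616379 w 19.698076596473012 yaw 49.92331524107111 44.85 q [ 4.0507793  44.11894737]
```

Emit:
move_arm --motion '[[10,[-0.05,-0.06,0],[0,0,0]],[10,[-0.05,-0.06,0],[0,0,0]],[10,[0,0,0],[0,0,0]],[10,[0,0,0],[0,0,0]]]'

```text
time_s: 45.23
ee_pos: [601.5, 52.3, 112.6]
ee_rot: [179.7, -0.5, 49.9]
force: [7.2, 2.2, 1.7]
gripper_width: 19.4
gripper_force: 20.0
```

```bash
python3 chk.py
```

```text
phi -43.27120780925874 r 62.03607125195201 Frad 3.7457495854808074 Ftan -6.592979976643016 Fz 1.747145590945097 w 19.37124581351565 yaw 49.90063981748527 45.2333 q [ 3.81458247 43.85150977]
```

Force climbs linearly past 3 N with no plateau, so the stop is confirmed. I'll ease off, release, retreat and hand in.

Emit:
move_arm --motion '[[10,[0.05,0.06,0],[0,0,0]],[10,[0.05,0.06,0],[0,0,0]],[45,[0,0,0],[0,0,0]],[45,[0,0,0],[0,0,0]],[45,[0,0,0],[0,0,0]],[45,[0,0,0],[0,0,0]],[45,[0,0,0.5],[0,0,0]],[45,[0,0,0.8],[0,0,0]],[45,[0,0,0.8],[0,0,0]],[45,[0,0,0.8],[0,0,0]],[45,[-0.8,-0.5,0],[0,0,0]],[45,[-0.8,-0.6,0],[0,0,0]],[45,[-0.8,-0.8,0],[0,0,0]],[45,[-0.8,-0.8,0],[0,0,0]],[45,[-0.8,-0.8,0],[0,0,0]],[45,[-0.8,-0.8,0],[0,0,0]],[45,[0,0,0],[0,0,0]],[45,[0,0,0],[0,0,0]]]'

```text
time_s: 46.78
ee_pos: [479.1, -53.8, 183.3]
ee_rot: [-180.0, -0.0, 49.8]
force: [-0.2, 0.7, 0.3]
gripper_width: 44.8
gripper_force: 0.0
```

```bash
python3 chk.py; python3 -c "
from workcell import *
print(job_done())"
```

```text
phi -117.4547933377049 r 167.44225320122206 Frad -0.5600440197825562 Ftan 0.4669123232504276 Fz 0.29036877532257166 w 44.76661995123122 yaw 49.820321541408106 46.7833 q [-7.79105276 32.37568255]
red [601.4  56.8 138. ] 54 -40.114508513191765
the job is handed in; nothing more can be done
None
```

The crank is seated on the shaft, the platform is wound up to its stop (felt by a gentle push, at most about 8 N), and the crank is released; I handed the job in at about 47 s, with no verdict returned.

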